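# Mount the tall glass plate on the viewing stand

### The arm

A 6-joint arm with a two-finger parallel gripper is mounted at the origin on the work surface. World frame = base frame: x ahead of the robot, y to its left, z up, the work surface at z = 0. Lengths are in mm, angles in rad, forces in N, time in s.
With the tool pointing down it reaches from about 350 to 875 mm from the base axis. Payload 4.2 kg.
Tool frame: the origin (TCP) lies midway between the tips of the shut fingers; the grasp point (between the pads) lies 19 mm behind it (arm.tcp_to_grasp is the distance from the TCP to the grasp point, in mm); z points along the fingers, y is the line along which they close (so a half turn about z gives the same grasp; the last joint's range is limited). The gripper opens to 85 mm and grips with 20 to 120 N. Pads are 22 mm wide; open, the fingers measure 114 mm over their backs; the gripper's body (76 mm by 85 mm) begins 54 mm behind the grasp point. The pads swing forward as they close: fully open they stand 13 mm farther back than shut.
Start: joints at [-1.071, 0.385, 0.008, 0, -1.194, -0.259], TCP at [149.067, -606.942, 231.312] pointing down, gripper open.
Joint ranges: [-3.14, 3.14], [-1.21, 2.06], [-1.07, 1.41], [-3.16, 2.05], [-2.99, -0.16], [-3.1, 3.1]. Speed limits (rad/s): [2.79, 2.79, 3.14, 3.14, 3.14, 3.14].

### API

Orientations are given as a unit quaternion [x, y, z, w].
In Python, from bench import arm, get_image gives the robot as it stands.
- The arm moves only by the tool drive_tool, never from a script. Its argument "deltas" is a list of rows, each a list of 2 entries, a list of its own where there are three numbers: the shift along the tool's x, y, z in cm, then the turn, a rotation vector about the tool's x, y, z in degrees. In form: [[[x, y, z], [ax, ay, az]], ...]. A call has 1 to 12 rows; each row shifts and turns the commanded pose from where the row before left it, along the tool's axes as they then stand; what a row does not reach is not made up. A row lasts 1/10 s, in which the tool goes at most 50 mm and 8.59 degrees, less where a joint would pass 70% of its speed; a pose out of reach is approached as far as the arm can. A call with a gripper value outside its range is refused whole. "claw" is the finger opening in cm, from 0 to 8.54, set as the call begins (left out, the last holds). The fingers move at their own pace and stop on an object; the grip force is fixed at half the most. Time passes only in rows, so rows that do not move let the fingers close. It gives the time, the measured TCP pose, the force, the opening and the grip force at its end, in the units of the state.
- arm.read_state(): the state, without advancing time (a new reading comes with each control period).
- get_image(name): name is "side" or "top" or "wrist"; returns a dict with "img" (420x560x3 uint8, red, green, blue), "fx", "fy", "cx", "cy" (pixels), "eye" and "orientation" of the camera in the world; the wrist camera has in their place "mount" (4x4, takes a point from camera to tool coordinates, whose origin is the TCP and whose axes are the flange's). Camera axes: x right, y down, z forward; pixel columns grow to the right and rows downward; lengths in mm; the calibration is good to about 2 mm. A picture is of the moment at which its call begins: read the wrist's pose just before it. There is no depth.
- arm.job_done(): hands the job in; it is judged then, once.
The state is a dict: "clock": time; "joints": joint angles; "joint_vel": joint speeds; "joint_efforts": joint torques, N m; "position": TCP position; "ee_rot": TCP orientation; "contact_force": force on the tool from outside, world axes, zero at the start; "wrist_torque": the same for the moment, N m; "gripper_width": finger opening in mm; "grasp_force": force on a finger pad.
Only numpy, scipy, OpenCV 4.12 (cv2) and the standard library are available. Lean on these libraries where they do the work, as an engineer would, in place of code of your own. Each camera call takes 0.05 s, during which the arm holds its last target. There are 200 camera calls.

### The job

Slide the tallest of the three framed glass plates upward out of the leaning slotted rack by its top edge, and set it down gently on the ledge of the viewing stand, centred and lying flat against the sloped bed, without dropping it. Then let go and swing the stand's clip over it until the bar is fully home in its catch. Leave the two shorter plates in the rack and everything else on the bench undisturbed.

Things in the scene. Friction and masses are not known exactly. Their poses are not given: they have to be found in the camera images.
- tall_plate: The plate to mount: glass in an aluminium frame, 140 mm tall, 90 mm wide, 8 mm thick, about 0.2 kg; the top 30 mm of the frame is a solid grip strip. Origin: centre of its lower edge, mid-thickness. Its z runs up the plate to the top edge, x along its width, y through its thickness. Both faces are alike. It stands in one of the three rack slots (which one varies).
- short_plate_a: A shorter plate of the same make, 115 mm tall, 90 wide, 8 thick, in another slot; same axes and origin. Stays there.
- short_plate_b: As short_plate_a, in the remaining slot. Stays there.
- slots: Slotted part of the rack, leaning 25 degrees. Origin: centre of the slot floor. z is the slot direction (up and out, top towards the robot), y runs across the three slots (centres at y = -55, 0, +55 mm), x along a plate's width. Fins at both edges guide each plate to 60 mm above the slot floor, with 1 mm play on each face. Rack base: 150 x 200 mm on the table.
- bed: Sloped bed of the viewing stand, 110 mm wide. Origin: mid-width on its front face. x points out of that face (away from the robot and up), y across, z up the slope (25 degrees from vertical, top to the robot), to z = 85 mm. A ledge 84 mm wide, 24 mm deep is clamped across it, its springy top pad (gives 6 mm) anywhere from z = 10 to 35 mm: not reported, feel for it.
- clip (a joint): Angle of the clip, rad: 0 = the bar lies straight across the bed in its catch (a stop there), growing as it swings up about the bed's x axis; 1.57 = upright along the slope; 2.1 is the far stop. It is stiff and stays where it is left; it starts upright or leaning outward.
- clip_hinge (a point): The clip's pivot: in the bed frame x = 16, y = -62, z = 60 mm. The bar (8 mm thick) runs 152 mm from here, and when closed passes 4 mm in front of a plate lying on the bed.
- clip_peg (a point): Point on the finger peg at the bar's free end, a 10 mm thick rod pointing out along the bed's x. The peg reaches from the bar to 52 mm beyond it (57 with its round end); this point is 36 mm from the bar's axis, 152 mm from the pivot.
- weight: Bystander: steel cylinder 32 mm across, 45 tall, standing between the rack and the stand. Origin: centre of its underside.
- gear: Bystander: dark steel gear wheel 53 mm across, 18 tall, lying behind. Origin: centre of its underside.
- tweezers: Bystander: steel tweezers, 125 mm long, 6 high, lying behind the rack and stand. Origin: underside, mid-length.
- bit_pot: Bystander: round pot 70 mm across, 100 tall with its bits, at the back. Origin: centre of its underside.
- catch (a point): The U-shaped catch where the bar comes to rest, in the bed frame x = 16, y = 63, z = 60 mm (this point: the bar's axis when home). Its prongs span x = 4 to 30 mm, y = 58 to 69, up to z = 71 mm. Stand base: 150 x 160 mm on the table.
There are look-alikes about, which are no part of the job. Leave any blue look-alike of the part that bears bed alone.

How it is judged:
By the outcome, as a careful person would: the job done as asked, in the order asked, and still so for the second after the job is handed in, with the robot touching nothing.
It also fails if it takes over 67 s, if anything falls off the work surface, if the arm or the gripper's body presses on something with over 40 N, if the wrist force passes 120 N, or if a joint passes its speed limit or range.

## Working session

There is one attempt and no reset: what is moved stays moved. The work goes in short steps, Python scripts to look and compute and a tool call to move; the robot and the scene stay as the last step left them, time stands still between calls to the robot, and variables do not carry over. Pictures are saved under pics/ and viewed, at most 10 in all, crops included, and the job is handed in when it is done.

Besides the shell and the picture viewer there is one more tool, called after ">>>" as name(argument=value, ...) on one line, values as JSON. drive_tool: Moves the arm, as the interface text tells. Its arguments: {"type":"object","properties":{"deltas":{"type":"array"},"claw":{"type":"number"}},"required":["deltas"]}

```bash
mkdir -p pics; ls
python3 - <<'E'
from bench import arm,get_image
import cv2,json
s=arm.read_state();print(s)
for n in("side","top"):
    d=get_image(n);cv2.imwrite(f"pics/{n}0.png",d["img"][:,:,::-1])
    print(n,{k:(v if not hasattr(v,'tolist') else v.tolist()) for k,v in d.items() if k!="img"})
    json.dump({k:(v if not hasattr(v,'tolist') else v.tolist()) for k,v in d.items() if k!="img"},open(n+".json","w"))
E
```

```text
pics
{'clock': 0.0, 'joints': array([-1.07137150e+00,  3.85592076e-01,  6.60313746e-03, -5.01019026e-04,
       -1.19399043e+00, -2.58611880e-01]), 'joint_vel': array([ 1.06984454e-03, -5.29783378e-04, -4.98102574e-05, -3.11448248e-04,
        4.00719719e-04, -2.14229214e-04]), 'joint_efforts': array([-1.88408048e-03, -3.92289770e+01,  1.88401526e+01,  4.18619916e+00,
       -4.66685815e-03,  6.08135025e-06]), 'position': array([ 148.94172215, -606.38639984,  230.19096146]), 'ee_rot': array([-1.20023912e-01,  9.92770374e-01,  1.10020341e-03, -1.87562232e-04]), 'contact_force': array([-0.83804781,  0.16833354,  0.21886829]), 'wrist_torque': array([-0.02734709, -0.02495222,  0.00205441]), 'grasp_force': 0.0, 'gripper_width': 85.60997490432058}
side {'fx': 406.6469904760611, 'fy': 406.6469904760611, 'cx': 281.71995708423236, 'cy': 212.6168604383982, 'eye': [361.0035392862223, 731.515823137356, 921.032534325308], 'orientation': [-0.08784678769576468, 0.9241723038782967, -0.3700300968285485, 0.03558401434452568]}
top {'fx': 491.0391176571632, 'fy': 491.0391176571632, 'cx': 283.78139836845315, 'cy': 208.4028666956762, 'eye': [282.60938610547174, -28.111369051317684, 1211.7557948781182], 'orientation': [-0.6998989119764565, 0.7084592224766378, -0.06670974862407988, 0.06145610254875005]}
```

View pics/side0.png

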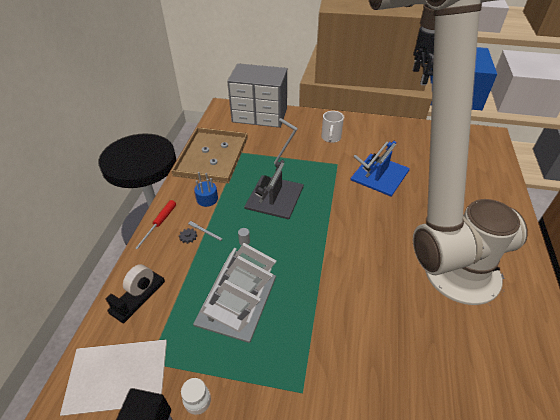

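View pics/top0.png

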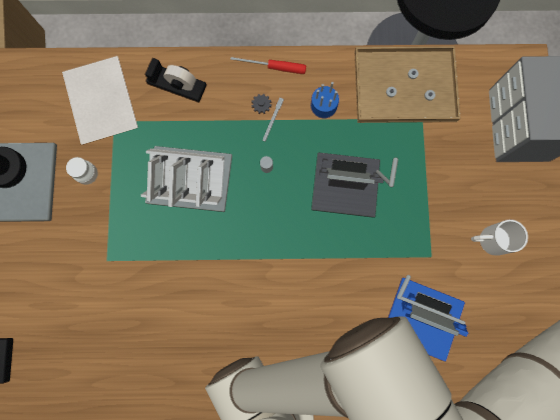

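Side: rack with three plates near (237,295), dark stand at (275,195), blue look-alike at (380,168). Top: rack (187,180), dark stand (347,183), and the blue one at (427,317), which I leave alone. Next, enlarged crops.

Run:
```python
import cv2,numpy as np
s=cv2.imread("pics/side0.png");t=cv2.imread("pics/top0.png")
def comp(rs,rt,k,out):
    c=np.zeros((600,800,3),np.uint8)
    x=0
    for im,(u,v,w,h) in((s,rs),(t,rt)):
        p=cv2.resize(im[v:v+h,u:u+w],None,fx=k,fy=k,interpolation=cv2.INTER_CUBIC)
        for i in range(0,w,10): cv2.putText(p,str(u+i) if i%20==0 else "'",(i*k,9),0,.33,(0,255,255),1)
        for i in range(0,h,10): cv2.putText(p,str(v+i),(0,i*k+4),0,.33,(0,255,255),1)
        c[:p.shape[0],x:x+p.shape[1]]=p;x+=p.shape[1]
    cv2.imwrite(out,c)
comp((190,240,90,100),(137,140,110,80),4,"pics/rack1.png")
comp((230,110,90,120),(300,145,110,80),4,"pics/stand1.png")
```

```text
(no output)
```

View pics/rack1.png

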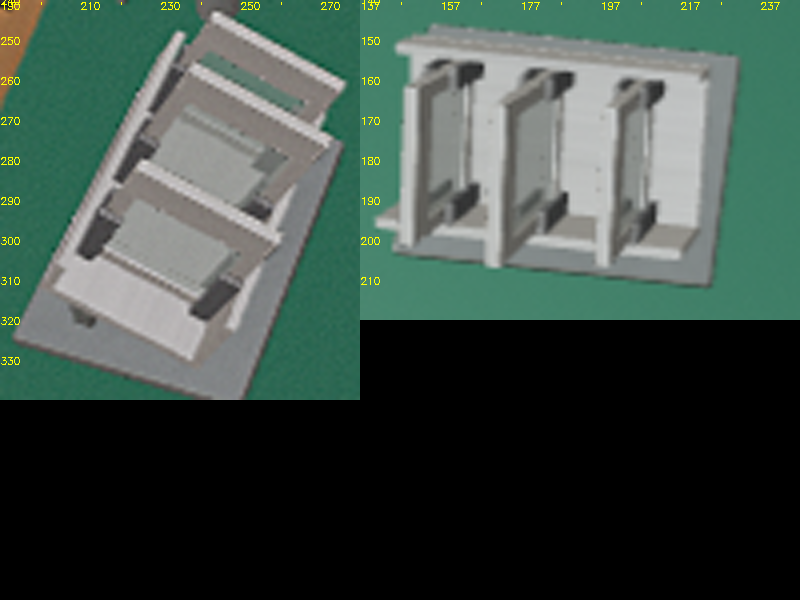

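View pics/stand1.png

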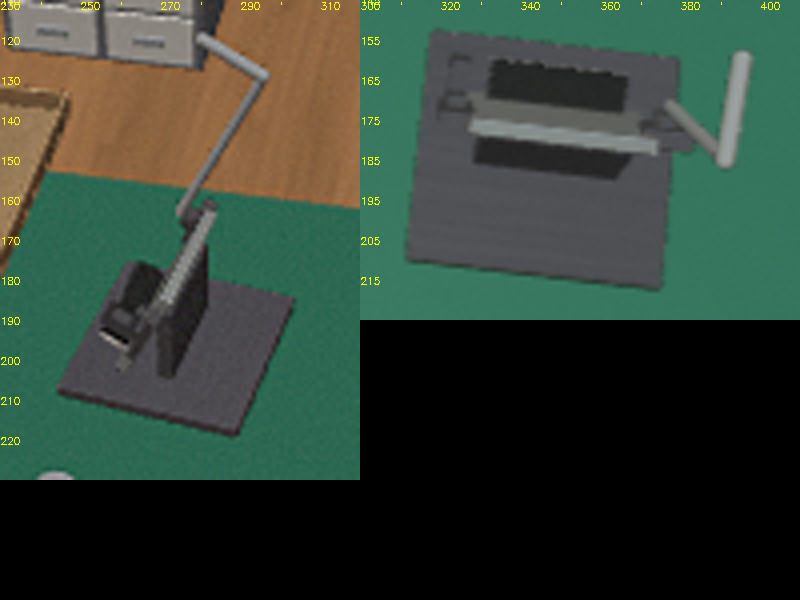

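Rack crop: three plate tops in the side view at left (225.8,281.5)–(259,299.5), middle (238,257.5)–(272,276) and right (244,244.5)–(275.5,261.5). The dark stand's clip leans outward, with the peg corner at side (296,129), top (392,185). Triangulating next to see which plate is tallest.

```bash
cat > h.py <<'E'
import numpy as np,json
from scipy.spatial.transform import Rotation as R
cam={n:json.load(open(f"{n}.json")) for n in("side","top")}
def ray(c,uv):
    d=R.from_quat(c["orientation"]).apply([(uv[0]-c["cx"])/c["fx"],(uv[1]-c["cy"])/c["fy"],1])
    return np.array(c["eye"]),d/np.linalg.norm(d)
def tri(*rays):
    A=sum(np.eye(3)-np.outer(d,d) for e,d in rays);b=sum((np.eye(3)-np.outer(d,d))@e for e,d in rays)
    p=np.linalg.solve(A,b);return p,max(np.linalg.norm(np.cross(p-e,d)) for e,d in rays)
def st(us,ut): return tri(ray(cam["side"],us),ray(cam["top"],ut))
def onz(n,uv,z):
    e,d=ray(cam[n],uv);return e+d*(z-e[2])/d[2]
def proj(c,p):
    q=R.from_quat(c["orientation"]).inv().apply(np.array(p)-c["eye"]);return np.array([c["cx"]+c["fx"]*q[0]/q[2],c["cy"]+c["fy"]*q[1]/q[2]])
E
python3 - <<'E'
from h import *
np.set_printoptions(precision=1,suppress=True)
for n,a in dict(Lf=((225.75,281.5),(150,162)),Ln=((259.25,299.5),(148.75,200.75)),Mf=((238,257.5),(174.25,166.25)),Mn=((271.75,275.75),(170.5,205.75)),Rf=((243.75,244.5),(201,167)),Rn=((275.5,261.5),(197.75,205.5)),hinge=((276,163),(377,171)),pegc=((296,129),(391.75,185.5)),pege=((280,119.5),(395.5,159))).items(): print(n,*st(*a))
for z in (0,10):
  print(z,[onz("top",u,z) for u in((318.5,152.75),(380,159.5),(375.5,217.5),(312,210.5))])
  # rack base corners
  print([onz("top",(137+(u-360)/4,140+v/4),z)[:2] for u,v in((738,57),(711,286))],[onz("side",(190+u/4,240+v/4),z)[:2] for u,v in((343,143),(240,400),(13,340))])
E
```

```text
Lf [579.9 255.2 167.9] 1.1695507197702184
Ln [502.  264.6 131.9] 0.3265734537644712
Mf [565.6 198.2 184.5] 0.6909956022237367
Mn [485.2 211.  152.6] 0.5000334927760075
Rf [568.2 143.7 164.9] 1.1616983130311216
Rn [488.6 154.8 132. ] 0.9388050322896064
hinge [ 572.9 -258.5   90.7] 2.4444376811803563
pegc [ 509.  -259.7  226.6] 0.2875415781731115
pege [ 558.3 -264.7  250.1] 0.2073908171411425
0 [array([ 648.9, -129.4,    0. ]), array([ 629.3, -286.4,    0. ]), array([ 479.1, -267.9,    0. ]), array([ 498.8, -109.3,    0. ])]
[array([647.4,  93.4]), array([498.8, 109.3])] [array([498.6, 105.6]), array([522.5, 300. ]), array([670.1, 288. ])]
10 [array([ 645.9, -128.6,   10. ]), array([ 626.5, -284.3,   10. ]), array([ 477.5, -265.9,   10. ]), array([ 497. , -108.6,   10. ])]
[array([644.4,  92.4]), array([497. , 108.2])] [array([497.1, 112.4]), array([520.7, 304.6]), array([666.8, 292.8])]
```

The middle plate, at top pixels (174,166)–(171,206), has its top edge about 20 mm above the others, so it is tall_plate. The stand is the dark one on the green mat; the blue one nearer the robot is the look-alike. The left and right plates are the short ones. Next I fetch the wrist calibration and plan the first move.

```bash
cat >> h.py <<'E'
def frame(yaw,kind):
    """yaw deg. columns x,y,z of leaning frame"""
    return R.from_euler('z',yaw,degrees=True)*R.from_euler('y',-25,degrees=True)
def plan(P,Rt,n,pos=None,rot=None,settle=0):
    """rows in tool axes (cm, deg) straight line, constant turn; P mm, Rt Rotation (or None=keep)"""
    if pos is None:
        from bench import arm
        s=arm.read_state();pos=s["position"];rot=R.from_quat(s["ee_rot"])
    Rt=Rt or rot
    w=(rot.inv()*Rt).as_rotvec();v=(np.array(P)-pos)/n
    out=[]
    c=rot
    for i in range(n):
        out.append([[float(a) for a in np.round(c.inv().apply(v)/10,2)],[float(a) for a in np.round(np.degrees(w)/n,2)]]);c=c*R.from_rotvec(w/n)
    print("dist/row",np.linalg.norm(v).round(1),"deg/row",np.degrees(np.linalg.norm(w)/n).round(2));print(str(out).replace(" ",""))
def tool(zdir,ydir):
    z=np.array(zdir,float);z/=np.linalg.norm(z);y=np.array(ydir,float);y-=z*(z@y);y/=np.linalg.norm(y)
    return R.from_matrix(np.c_[np.cross(y,z),y,z])
def wcam(d,s):
    M=np.array(d["mount"]);Rt=R.from_quat(s["ee_rot"])
    return dict(fx=d["fx"],fy=d["fy"],cx=d["cx"],cy=d["cy"],eye=(s["position"]+Rt.apply(M[:3,3])).tolist(),orientation=(Rt*R.from_matrix(M[:3,:3])).as_quat().tolist())
def snap(name):
    from bench import arm,get_image
    import cv2
    s=arm.read_state();d=get_image("wrist");c=wcam(d,s)
    cv2.imwrite(f"pics/{name}.png",d["img"][:,:,::-1]);json.dump(c,open(f"{name}.json","w"));cam[name]=c
    return c
E
python3 - <<'E'
from h import *
from bench import get_image,arm
np.set_printoptions(precision=3,suppress=True)
d=get_image("wrist");print(d["mount"],d["fx"],d["cx"],d["cy"])
c=wcam(d,arm.read_state());print(c["eye"],R.from_quat(c["orientation"]).as_matrix())
# viewing pose: tool down, keep yaw along stand
yaw=np.radians(-7.2)
l=np.array([-np.sin(yaw),np.cos(yaw),0])
plan([520,-200,380],tool([0,0,-1],l),12)
E
```

```text
[[   0.001   -0.956   -0.293   74.22 ]
 [   1.       0.001    0.      -0.533]
 [  -0.      -0.293    0.956 -142.149]
 [   0.       0.       0.       1.   ]] 338.14174557498086 279.81510071594465 207.87416552369393
[77.07492156382196, -624.982071253168, 372.6323893112238] [[-0.239  0.929  0.284]
 [ 0.971  0.228  0.071]
 [ 0.002  0.293 -0.956]]
dist/row 47.5 deg/row 1.75
[[[-3.81,2.56,-1.24],[0.01,-0.0,1.75]],[[-3.73,2.67,-1.24],[0.01,-0.0,1.75]],[[-3.65,2.78,-1.24],[0.01,-0.0,1.75]],[[-3.56,2.89,-1.24],[0.01,-0.0,1.75]],[[-3.47,3.0,-1.24],[0.01,-0.0,1.75]],[[-3.38,3.1,-1.24],[0.01,-0.0,1.75]],[[-3.28,3.21,-1.24],[0.01,-0.0,1.75]],[[-3.18,3.3,-1.24],[0.01,-0.0,1.75]],[[-3.08,3.4,-1.24],[0.01,-0.0,1.75]],[[-2.97,3.49,-1.24],[0.01,-0.0,1.75]],[[-2.87,3.58,-1.25],[0.01,-0.0,1.75]],[[-2.76,3.67,-1.25],[0.01,-0.0,1.75]]]
```

>>> drive_tool(deltas=[[[0,0,-4],[0,0,0]],[[0,0,-4],[0,0,0]],[[0,0,-4],[0,0,0]],[[0,0,-4],[0,0,0]]], claw=4)

```text
clock: 0.55
position: [148.9, -606.6, 392.6]
ee_rot: [-0.12, 0.993, 0.0, -0.0]
contact_force: [0.5, 0.0, -0.4]
gripper_width: 40.2
grasp_force: 0.0
```

>>> drive_tool(deltas=[[[-3.81,2.56,0],[0,0,1.75]],[[-3.73,2.67,0],[0,0,1.75]],[[-3.65,2.78,0],[0,0,1.75]],[[-3.56,2.89,0],[0,0,1.75]],[[-3.47,3.0,0],[0,0,1.75]],[[-3.38,3.1,0],[0,0,1.75]],[[-3.28,3.21,0],[0,0,1.75]],[[-3.18,3.3,0],[0,0,1.75]],[[-3.08,3.4,0],[0,0,1.75]],[[-2.97,3.49,0],[0,0,1.75]],[[-2.87,3.58,0],[0,0,1.75]],[[-2.76,3.67,0],[0,0,1.75]]])

```text
clock: 1.75
position: [520.9, -198.6, 391.2]
ee_rot: [0.063, 0.998, 0.0, -0.0]
contact_force: [0.4, -0.1, 0.1]
gripper_width: 39.7
grasp_force: 0.0
```

>>> drive_tool(deltas=[[[0,0,2.5],[0,0,0]],[[0,0,2.5],[0,0,0]],[[0,0,0],[0,0,0]],[[0,0,0],[0,0,0]]])

```text
clock: 2.15
position: [520.1, -200.6, 341.7]
ee_rot: [0.063, 0.998, -0.0, -0.0]
contact_force: [-0.5, 0.0, 0.6]
gripper_width: 39.9
grasp_force: 0.0
```

Run:
```python
from h import *
from bench import arm
s=arm.read_state();print(s["position"],s["joints"],s["contact_force"])
c=snap("w1");c
import cv2
im=cv2.imread("pics/w1.png")
# predicted stand points for check
yaw=np.radians(-7.2);B=frame(-7.2,0);o=np.array([592.3,-198.7,27.6])
for n,p in dict(o=(0,0,0),top=(0,0,85),hinge=(16,-62,60),catch=(16,63,60)).items(): print(n,proj(c,o+B.apply(p)).round(0))
cv2.imwrite("pics/w1b.png",cv2.resize(im,(800,600),interpolation=cv2.INTER_CUBIC))
```

```text
[ 520.06563831 -200.57765433  341.6706626 ] [-7.69002243e-02  2.11783991e-01  3.63182730e-02  7.88542249e-04
 -1.39584100e+00 -1.61971852e+00] [-0.49917686  0.03439535  0.56262882]
o [288. 212.]
top [290. 203.]
hinge [239. 219.]
catch [340. 219.]
```

View pics/w1b.png

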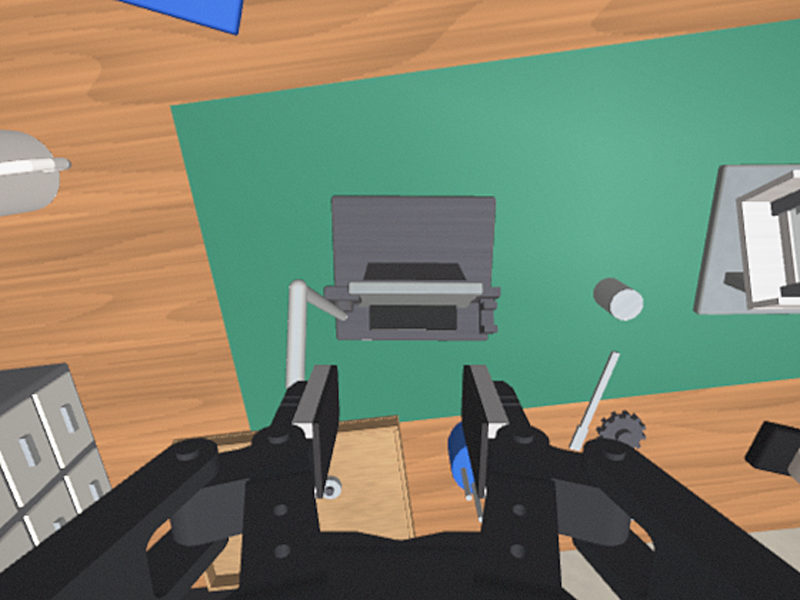

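Wrist view: the bed's top strip runs (350,285)–(483,292) in the enlarged picture, the clip bar runs from (347,317) to the peg corner (297,284), the catch is at (488,311), and the rack is at the right. I shift the camera forward for the second view.

>>> drive_tool(deltas=[[[-4.4,0,0],[0,0,0]],[[-4.4,0,0],[0,0,0]],[[-4.4,0,0],[0,0,0]],[[0,0,0],[0,0,0]],[[0,0,0],[0,0,0]]])

```text
clock: 2.7
position: [651.9, -217.4, 340.7]
ee_rot: [0.063, 0.998, -0.0, -0.0]
contact_force: [0.5, -0.1, 0.1]
gripper_width: 40.0
grasp_force: 0.0
```

Run:
```python
from h import *
import cv2
c=snap("w2");print(c["eye"])
a=cv2.imread("pics/w1.png")[120:250,190:390];b=cv2.imread("pics/w2.png")
B=frame(-7.2,0);o=np.array([592.3,-198.7,27.6])
u,v=proj(c,o+B.apply((0,0,40))).astype(int);print(u,v)
u0=max(u-110,0);v0=max(v-80,0);b=b[v0:v0+150,u0:u0+200];print(u0,v0)
k=4
out=np.zeros((600,800,3),np.uint8)
p=cv2.resize(b,None,fx=k,fy=k,interpolation=cv2.INTER_CUBIC)
out[:p.shape[0],:p.shape[1]]=p
for i in range(0,800,40):cv2.putText(out,str(u0+i//k),(i,9),0,.33,(0,255,255),1);cv2.putText(out,str(v0+i//k),(0,i+4),0,.33,(0,255,255),1)
cv2.imwrite("pics/w2b.png",out)
```

```text
[578.4616354175675, -208.2710488640447, 482.9250631018693]
289 100
179 20
```

View pics/w2b.png

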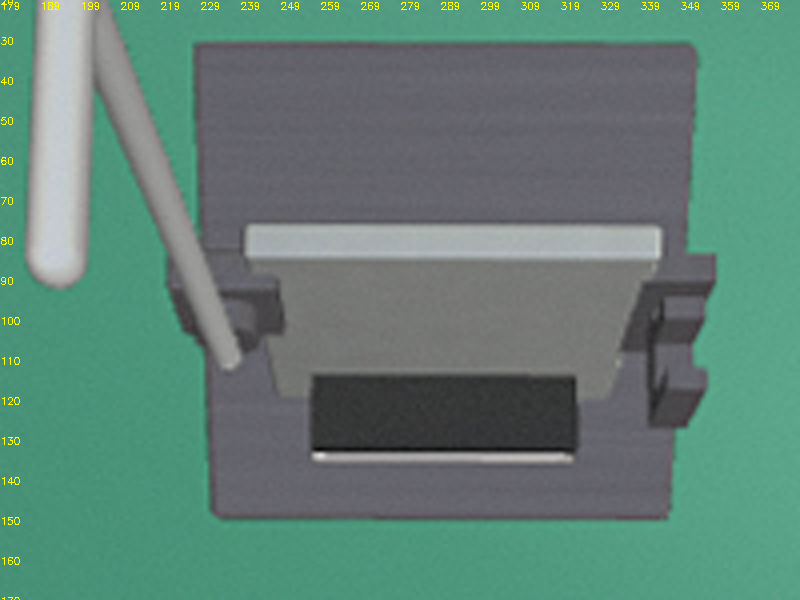

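Sharp view of the bed: front top edge (241,84.8)–(343.8,84.5), bottom edge (248,119.5)–(332,119.5), ledge top (257,114)–(323,133). Next I fit the bed pose and ledge height.

Run:
```python
from h import *
from scipy.optimize import least_squares
np.set_printoptions(precision=2,suppress=True)
for n in("w1","w2"): cam[n]=json.load(open(n+".json"))
f=lambda u,v:(179+u/4,20+v/4)
obs=[("w1",(0,-55,85),(244.3,205.4)),("w1",(0,55,85),(338.4,205.4)),("w2",(0,-55,85),f(247,259)),("w2",(0,55,85),f(660,259)),
("w2",(0,-42,None),f(313,375)),("w2",(0,42,None),f(577,375)),("w2",(24,-42,None),f(313,452)),("w2",(24,42,None),f(577,452))]
def res(p):
    B=frame(p[3],0)
    return np.concatenate([proj(cam[c],p[:3]+B.apply([q[0],q[1],p[4] if q[2] is None else q[2]]))-uv for c,q,uv in obs])
r=least_squares(res,[592,-198.7,27.6,-7.2,20]);print(r.x,r.fun.reshape(-1,2))
B=frame(r.x[3],0);o=r.x[:3]
for q in((0,-55,0),(0,55,0),(30,69,71),(16,63,60),(16,-62,60)): print(q,proj(cam["w2"],o+B.apply(q)),o+B.apply(q))
# peg corner & peg end in bed frame from side/top and w2
for a in (((296,129),(391.75,185.5)),((280,119.5),(395.5,159))): print(B.inv().apply(st(*a)[0]-o))
print("pegend", B.inv().apply(tri(ray(cam["top"],(395.5,159)),ray(cam["side"],(280,119.5)),ray(cam["w2"],f(57,285)))[0]-o))
```

```text
[ 595.94 -197.38   26.71   -7.24    9.86] [[-0.11 -0.2 ]
 [-0.4  -0.05]
 [-0.41  0.11]
 [ 0.58  0.17]
 [ 0.12  0.56]
 [-0.01  0.61]
 [-0.07 -0.64]
 [ 0.31 -0.59]]
(0, -55, 0) [247.91 117.43] [ 589.01 -251.94   26.71]
(0, 55, 0) [332.25 117.49] [ 602.87 -142.81   26.71]
(30, 69, 71) [355.77 117.39] [ 601.84 -128.57  103.74]
(16, 63, 60) [347.87 109.46] [ 593.11 -133.51   87.85]
(16, -62, 60) [236.44 109.39] [ 577.36 -257.51   87.85]
[ 13.48 -72.77 214.31]
[ 68.2  -71.51 214.64]
pegend [ 69.23 -71.49 212.56]
```

Run:
```python
from h import *
F=frame(-6.7,0);y=F.apply([0,1,0]);z=F.apply([0,0,1])
plan(np.array([525.4,204.6,168.5])+110*z,tool(-z,y),12)
```

```text
dist/row 38.9 deg/row 2.08
[[[1.87,3.35,0.61],[-0.01,-2.08,-0.04]],[[1.89,3.35,0.55],[-0.01,-2.08,-0.04]],[[1.9,3.36,0.48],[-0.01,-2.08,-0.04]],[[1.92,3.36,0.41],[-0.01,-2.08,-0.04]],[[1.93,3.36,0.34],[-0.01,-2.08,-0.04]],[[1.94,3.36,0.27],[-0.01,-2.08,-0.04]],[[1.94,3.36,0.2],[-0.01,-2.08,-0.04]],[[1.95,3.36,0.13],[-0.01,-2.08,-0.04]],[[1.95,3.36,0.06],[-0.01,-2.08,-0.04]],[[1.95,3.37,-0.01],[-0.01,-2.08,-0.04]],[[1.94,3.37,-0.08],[-0.01,-2.08,-0.04]],[[1.94,3.37,-0.15],[-0.01,-2.08,-0.04]]]
```

>>> drive_tool(deltas=[[[1.87,3.35,0.61],[0,-2.08,-0.04]],[[1.89,3.35,0.55],[0,-2.08,-0.04]],[[1.9,3.36,0.48],[0,-2.08,-0.04]],[[1.92,3.36,0.41],[0,-2.08,-0.04]],[[1.93,3.36,0.34],[0,-2.08,-0.04]],[[1.94,3.36,0.27],[0,-2.08,-0.04]],[[1.94,3.36,0.2],[0,-2.08,-0.04]],[[1.95,3.36,0.13],[0,-2.08,-0.04]],[[1.95,3.36,0.06],[0,-2.08,-0.04]],[[1.95,3.37,-0.01],[0,-2.08,-0.04]],[[1.94,3.37,-0.08],[0,-2.08,-0.04]],[[1.94,3.37,-0.15],[0,-2.08,-0.04]]])

```text
clock: 3.95
position: [477.6, 211.1, 269.9]
ee_rot: [0.057, 0.974, -0.011, 0.218]
contact_force: [1.4, 0.4, 0.1]
gripper_width: 40.2
grasp_force: 0.0
```

>>> drive_tool(deltas=[[[0,0,0],[0,0,0]],[[0,0,0],[0,0,0]],[[0,0,0],[0,0,0]]])

```text
clock: 4.25
position: [479.1, 209.8, 268.9]
ee_rot: [0.058, 0.974, -0.012, 0.217]
contact_force: [0.1, -0.4, 0.3]
gripper_width: 40.0
grasp_force: 0.0
```

Run:
```python
from h import *
import cv2
from bench import arm
s=arm.read_state();print(s["position"],s["joints"])
c=snap("w3")
print([proj(c,p).round(0) for p in((565.6,198.2,184.5),(485.2,211,152.6))])
b=cv2.imread("pics/w3.png")
u,v=proj(c,(525,205,168)).astype(int);u0=max(u-130,0);v0=max(v-100,0);print(u0,v0)
k=3;b=b[v0:v0+200,u0:u0+266]
out=cv2.resize(b,None,fx=k,fy=k,interpolation=cv2.INTER_CUBIC)
for i in range(0,800,30):cv2.putText(out,str(u0+i//k),(i,9),0,.33,(0,0,255),1);cv2.putText(out,str(v0+i//k),(0,i+4),0,.33,(0,0,255),1)
cv2.imwrite("pics/w3b.png",out)
```

```text
[479.11309059 209.77647337 268.8955754 ] [ 0.89685676  0.01603267 -0.62812727  0.547095   -0.76252555 -2.95622849]
[array([278., 254.]), array([283., 148.])]
150 103
```

View pics/w3b.png

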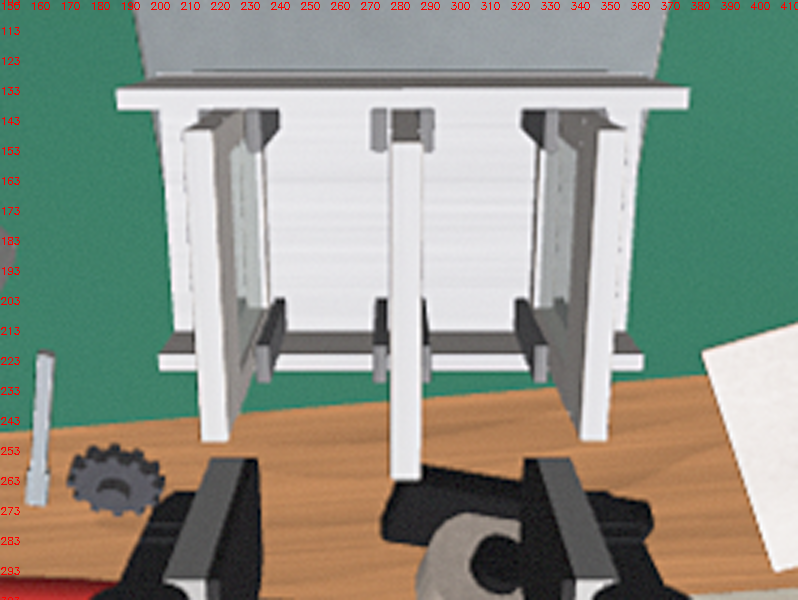

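w3 confirms it: the middle plate's top edge, (285.5,150)–(285,262), lies nearer the camera than the two side plates. I fit the rack as a whole over all three cameras.

Run:
```python
from h import *
from scipy.optimize import least_squares
np.set_printoptions(precision=2,suppress=True)
cam["w3"]=json.load(open("w3.json"))
g=lambda u,v:(150+u/3,103+v/3)
T=dict(side=dict(Lf=(225.75,281.5),Ln=(259.25,299.5),Mf=(238,257.5),Mn=(271.75,275.75),Rf=(243.75,244.5),Rn=(275.5,261.5)),
top=dict(Lf=(150,162),Ln=(148.75,200.75),Mf=(174.25,166.25),Mn=(170.5,205.75),Rf=(201,167),Rn=(197.75,205.5)),
w3=dict(Lf=g(594,440),Ln=g(610,130),Mf=g(405,478),Mn=g(406.5,141),Rf=g(215,440),Rn=g(200,130)))
def q(k): return np.array([45 if k[1]=="f" else -45,{"L":55,"M":0,"R":-55}[k[0]],140 if k[0]=="M" else 115])
def res(p,cs):
    B=frame(p[3],0)
    return np.concatenate([(proj(cam[c],p[:3]+B.apply(q(k)))-uv)*(3 if c=="w3" else 2.5)/3 for c in cs for k,uv in T[c].items()])
for cs in(("side","top","w3"),("side","top"),("w3",)):
    r=least_squares(res,[580,200,40,-6.7],args=(cs,));print(cs,r.x,np.abs(r.fun).mean(),r.fun.reshape(-1,2)[-6:].mean(0))
    B=frame(r.x[3],0);print("top centre",r.x[:3]+B.apply([0,0,140]),r.fun.reshape(-1,2)[-6:].ravel())
```

```text
('side', 'top', 'w3') [584.29 201.03  47.65  -6.77] 0.6810039785577123 [-0.47 -0.36]
top centre [525.53 208.01 174.54] [-0.86 -0.13  0.39 -0.81 -0.39  0.03 -0.4  -0.41 -0.39 -0.08 -1.16 -0.77]
('side', 'top') [583.32 198.12  43.5   -7.06] 0.4727815248913863 [0.05 0.25]
top centre [524.6  205.39 170.38] [ 0.74 -0.33  0.64  0.33 -1.27 -0.03  0.3   0.68 -0.41  0.03  0.29  0.85]
('w3',) [585.46 201.35  46.78  -6.7 ] 0.23567345718893998 [-0. -0.]
top centre [526.7  208.26 173.66] [-0.67 -0.09  0.46 -0.24  0.12  0.06  0.04  0.26  0.4   0.05 -0.38 -0.07]
```

Run:
```python
from h import *
F=frame(-6.7,0);y=F.apply([0,1,0]);z=F.apply([0,0,1])
t=np.array([526.7,208.3,174]);Rt=tool(-z,y)
plan(t+30*z,Rt,4);plan(t-34*z,Rt,4,t+30*z,Rt)
```

```text
dist/row 19.0 deg/row 0.04
[[[-0.07,0.11,1.89],[-0.01,0.01,-0.04]],[[-0.07,0.11,1.89],[-0.01,0.01,-0.04]],[[-0.07,0.1,1.89],[-0.01,0.01,-0.04]],[[-0.07,0.1,1.89],[-0.01,0.01,-0.04]]]
dist/row 16.0 deg/row 0.0
[[[-0.0,0.0,1.6],[0.0,0.0,0.0]],[[-0.0,0.0,1.6],[0.0,0.0,0.0]],[[-0.0,0.0,1.6],[0.0,0.0,0.0]],[[-0.0,0.0,1.6],[0.0,0.0,0.0]]]
```

>>> drive_tool(deltas=[[[-0.07,0.11,1.89],[0,0,-0.04]],[[-0.07,0.11,1.89],[0,0,-0.04]],[[-0.07,0.1,1.89],[0,0,-0.04]],[[-0.07,0.1,1.89],[0,0,-0.04]],[[0,0,1.0],[0,0,0]],[[0,0,0],[0,0,0]],[[0,0,0],[0,0,0]]])

```text
clock: 5.0
position: [518.5, 209.2, 191.4]
ee_rot: [0.057, 0.975, -0.014, 0.216]
contact_force: [-0.4, -0.0, 0.5]
gripper_width: 39.8
grasp_force: 0.0
```

Run:
```python
from h import *
import cv2
c=snap("w4")
F=frame(-6.7,0);y=F.apply([0,1,0]);z=F.apply([0,0,1])
t=np.array([526.7,208.3,174]);Rt=tool(-z,y)
plan(t-34*z,Rt,4)
im=cv2.imread("pics/w4.png")
for x in(-45,45): print(proj(c,t+F.apply([x,0,0])).round(1))
cv2.imwrite("pics/w4b.png",cv2.resize(im,(800,600),interpolation=cv2.INTER_CUBIC))
```

```text
dist/row 13.4 deg/row 0.03
[[[-0.0,-0.01,1.34],[-0.02,0.01,0.02]],[[-0.0,-0.01,1.34],[-0.02,0.01,0.02]],[[-0.0,-0.01,1.34],[-0.02,0.01,0.02]],[[-0.0,-0.01,1.34],[-0.02,0.01,0.02]]]
[280.6 168.5]
[280.2 327.9]
```

View pics/w4b.png

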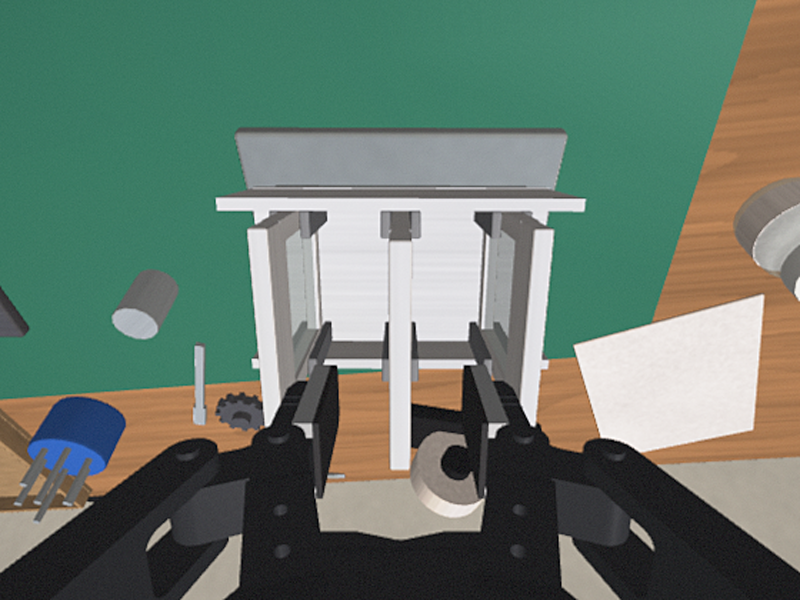

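w4: the plate's edge, (400,240)–(400,469), lies midway between the pads (333 and 467), matching the prediction. Descend and grip.

>>> drive_tool(deltas=[[[0,0,1.34],[0,0,0]],[[0,0,1.34],[0,0,0]],[[0,0,1.34],[0,0,0]],[[0,0,1.34],[0,0,0]],[[0,0,0],[0,0,0]],[[0,0,0],[0,0,0]]])

```text
clock: 5.65
position: [544.9, 204.8, 151.6]
ee_rot: [0.053, 0.977, -0.013, 0.205]
contact_force: [-0.4, -0.0, 0.3]
gripper_width: 39.9
grasp_force: 0.0
```

>>> drive_tool(deltas=[[[0,0,0],[0,0,0]],[[0,0,0],[0,0,0]],[[0,0,0],[0,0,0]],[[0,0,0],[0,0,0]],[[0,0,0],[0,0,0]],[[0,0,0],[0,0,0]]], claw=0.4)

```text
clock: 6.25
position: [544.8, 205.5, 152.6]
ee_rot: [0.052, 0.977, -0.012, 0.206]
contact_force: [-2.7, 0.9, 4.3]
gripper_width: 7.0
grasp_force: 59.4
```

Run:
```python
from h import *
from bench import arm
np.set_printoptions(precision=3,suppress=True)
s=arm.read_state();print(s["joints"],s["position"],s["contact_force"],s["wrist_torque"])
F=frame(-6.7,0);t=np.array([526.7,208.3,174])
print(F.inv().apply(s["position"]-t),(F.inv()*R.from_quat(s["ee_rot"])).as_matrix())
```

```text
[ 0.711  0.239 -0.735  0.799 -0.426 -3.096] [544.804 205.481 152.605] [-2.715  0.901  4.273] [0.315 1.338 0.045]
[  7.552  -0.688 -27.128] [[-1.    -0.009 -0.021]
 [-0.009  1.     0.001]
 [ 0.021  0.001 -1.   ]]
```

j6 has reached its limit, so the grip sits 7.6 mm off-centre and 1.2° off. Both offsets are known and the hold is firm, so I'll compensate. Lift along the slot.

>>> drive_tool(deltas=[[[0.01,0,-0.5],[0,0,0]],[[0.02,0,-1.0],[0,0,0]],[[0.02,0,-1.0],[0,0,0]]])

```text
clock: 6.55
position: [534.2, 206.3, 174.4]
ee_rot: [0.053, 0.977, -0.013, 0.205]
contact_force: [2.8, 0.5, -2.7]
gripper_width: 7.0
grasp_force: 58.7
```

>>> drive_tool(deltas=[[[0.03,0,-1.4],[0,0,0]],[[0.03,0,-1.4],[0,0,0]],[[0.03,0,-1.4],[0,0,0]],[[0.03,0,-1.4],[0,0,0]],[[0.03,0,-1.4],[0,0,0]],[[0.03,0,-1.4],[0,0,0]],[[0.03,0,-1.4],[0,0,0]]])

```text
clock: 7.25
position: [492.0, 210.3, 262.9]
ee_rot: [0.053, 0.977, -0.014, 0.204]
contact_force: [-0.1, -0.4, -1.6]
gripper_width: 7.0
grasp_force: 59.0
```

Run:
```python
from h import *
from bench import arm
np.set_printoptions(precision=2,suppress=True)
s=arm.read_state();print(s["joints"],s["position"],s["contact_force"],s["wrist_torque"])
B=frame(-7.24,0);o=np.array([595.94,-197.38,26.71])
# plate in hand: tool->plate from grasp state (plate frame = slots frame, mid slot)
F=frame(-6.7,0);t=np.array([526.7,208.3,174])-140*F.apply([0,0,1])
Rg=R.from_quat([0.052,0.977,-0.012,0.206]);pg=np.array([544.8,205.5,152.6])
Rpt=F.inv()*Rg; ppt=F.inv().apply(pg-t)   # tool in plate frame
# plate target: bottom edge centre, plate x -> -bed y or +: ccw +270 (=-90) of tool yaw
for a in(90,-90):
    Pl=B*R.from_euler('z',a,degrees=True)
    Rt=Pl*Rpt
    for h in(100,40,12):
        print(a,h,"TCP",o+B.apply([4+1,0,h])+Pl.apply(ppt),"rotvec tool",np.degrees((R.from_quat(s["ee_rot"]).inv()*Rt).as_rotvec()))
```

```text
[ 0.87  0.05 -0.59  0.5  -0.76 -2.89] [492.04 210.3  262.88] [-0.1  -0.38 -1.6 ] [ 0.12  1.03 -0.01]
90 100 TCP [ 512.74 -179.21  222.03] rotvec tool [  2.03   0.02 -89.54]
90 40 TCP [ 537.9  -182.4   167.65] rotvec tool [  2.03   0.02 -89.54]
90 12 TCP [ 549.64 -183.89  142.28] rotvec tool [  2.03   0.02 -89.54]
-90 100 TCP [ 509.64 -194.02  221.47] rotvec tool [-2.07 -0.4  90.41]
-90 40 TCP [ 534.79 -197.22  167.09] rotvec tool [-2.07 -0.4  90.41]
-90 12 TCP [ 546.53 -198.71  141.71] rotvec tool [-2.07 -0.4  90.41]
```

```bash
cat >> h.py <<'E'
_B=frame(-7.24,0);_o=np.array([595.94,-197.38,26.71])
_F=frame(-6.7,0);_t=np.array([526.7,208.3,174])-140*_F.apply([0,0,1])
_Rpt=_F.inv()*R.from_quat([0.052,0.977,-0.012,0.206]);_ppt=_F.inv().apply(np.array([544.8,205.5,152.6])-_t)
_Pl=_B*R.from_euler('z',90,degrees=True);Rplace=_Pl*_Rpt
def tcp_for(x,y,z): return _o+_B.apply([x,y,z])+_Pl.apply(_ppt)
def plate_now():
    from bench import arm
    s=arm.read_state();Rp=R.from_quat(s["ee_rot"])*_Rpt.inv();p=s["position"]-Rp.apply(_ppt)
    return _B.inv().apply(p-_o),np.degrees((_Pl.inv()*Rp).as_rotvec()),s
E
python3 - <<'E'
from h import *
plan(tcp_for(16,0,130),Rplace,12)
E
```

```text
dist/row 32.5 deg/row 7.46
[[[-0.42,-3.21,0.29],[0.17,0.0,-7.46]],[[-0.0,-3.23,0.3],[0.17,0.0,-7.46]],[[0.42,-3.21,0.31],[0.17,0.0,-7.46]],[[0.83,-3.12,0.31],[0.17,0.0,-7.46]],[[1.23,-2.99,0.32],[0.17,0.0,-7.46]],[[1.6,-2.8,0.33],[0.17,0.0,-7.46]],[[1.96,-2.57,0.34],[0.17,0.0,-7.46]],[[2.27,-2.29,0.35],[0.17,0.0,-7.46]],[[2.55,-1.98,0.35],[0.17,0.0,-7.46]],[[2.79,-1.63,0.36],[0.17,0.0,-7.46]],[[2.97,-1.25,0.36],[0.17,0.0,-7.46]],[[3.11,-0.85,0.37],[0.17,0.0,-7.46]]]
```

>>> drive_tool(deltas=[[[-0.42,-3.21,0.29],[0.17,0,-7.46]],[[0,-3.23,0.3],[0.17,0,-7.46]],[[0.42,-3.21,0.31],[0.17,0,-7.46]],[[0.83,-3.12,0.31],[0.17,0,-7.46]],[[1.23,-2.99,0.32],[0.17,0,-7.46]],[[1.6,-2.8,0.33],[0.17,0,-7.46]],[[1.96,-2.57,0.34],[0.17,0,-7.46]],[[2.27,-2.29,0.35],[0.17,0,-7.46]],[[2.55,-1.98,0.35],[0.17,0,-7.46]],[[2.79,-1.63,0.36],[0.17,0,-7.46]],[[2.97,-1.25,0.36],[0.17,0,-7.46]],[[3.11,-0.85,0.37],[0.17,0,-7.46]]])

```text
clock: 8.45
position: [505.9, -160.7, 251.3]
ee_rot: [-0.622, 0.753, -0.162, 0.14]
contact_force: [0.7, 0.7, -2.1]
gripper_width: 7.0
grasp_force: 59.1
```

>>> drive_tool(deltas=[[[0,0,0],[0,0,0]],[[0,0,0],[0,0,0]],[[0,0,0],[0,0,0]]])

```text
clock: 8.75
position: [506.7, -159.2, 252.0]
ee_rot: [-0.62, 0.754, -0.162, 0.141]
contact_force: [-2.1, -0.2, -1.2]
gripper_width: 7.0
grasp_force: 59.0
```

Run:
```python
from h import *
np.set_printoptions(precision=2,suppress=True)
a,b,s=plate_now();print(a,b,s["joints"],s["contact_force"],s["wrist_torque"])
plan(tcp_for(16,0,95),Rplace,4)
from bench import get_image
import cv2
# corners predicted in side/top + picture of both for check
d={n:get_image(n)["img"][:,:,::-1] for n in("side","top")}
k=4;out=np.zeros((600,800,3),np.uint8)
for i,(n,(u,v,w,h)) in enumerate(dict(side=(225,90,100,150),top=(300,120,100,110)).items()):
    p=cv2.resize(d[n][v:v+h,u:u+w],None,fx=k,fy=k,interpolation=cv2.INTER_CUBIC);out[:p.shape[0],i*400:i*400+400]=p
    Rp=R.from_quat(s["ee_rot"])*_Rpt.inv() if 0 else None
cv2.imwrite("pics/c1.png",out)
```

```text
[  9.41  19.4  130.72] [-0.01 -0.13 -4.27] [ 0.05  0.01 -0.55  0.17 -0.59 -0.36] [-2.09 -0.22 -1.21] [ 0.19  1.08 -0.01]
dist/row 10.2 deg/row 1.07
[[[0.45,-0.18,0.9],[0.02,0.04,-1.07]],[[0.45,-0.18,0.9],[0.02,0.04,-1.07]],[[0.46,-0.17,0.9],[0.02,0.04,-1.07]],[[0.46,-0.16,0.9],[0.02,0.04,-1.07]]]
```

>>> drive_tool(deltas=[[[0.45,-0.18,0],[0.02,0.04,-1.07]],[[0.45,-0.18,0],[0.02,0.04,-1.07]],[[0.46,-0.17,0],[0.02,0.04,-1.07]],[[0.46,-0.16,0],[0.02,0.04,-1.07]],[[0,0,0.9],[0,0,0]],[[0,0,0.9],[0,0,0]],[[0,0,0.9],[0,0,0]],[[0,0,0.8],[0,0,0]],[[0,0,0],[0,0,0]],[[0,0,0],[0,0,0]]])

```text
clock: 9.85
position: [525.1, -181.2, 223.4]
ee_rot: [-0.648, 0.731, -0.169, 0.134]
contact_force: [0.9, 0.3, -0.9]
gripper_width: 7.0
grasp_force: 59.0
```

```bash
cat > chk.py <<'E'
from h import *
np.set_printoptions(precision=2,suppress=True)
a,b,s=plate_now();print(a,b,s["clock"],"F in bed",_B.inv().apply(s["contact_force"]) if 0 else s["contact_force"],s["wrist_torque"])
import sys
if len(sys.argv)>1: plan(tcp_for(*map(float,sys.argv[1:4])),Rplace,int(sys.argv[4]))
E
python3 chk.py 7 0 70 4
python3 - <<'E'
from h import *
import cv2
from bench import get_image
c=snap("w5");b=cv2.imread("pics/w5.png")
d={n:get_image(n)["img"][:,:,::-1] for n in("side","top")}
out=np.zeros((600,800,3),np.uint8)
x=0
for n,(u,v,w,h) in dict(side=(225,80,100,150),top=(300,120,100,110)).items():
    k=4 if n=="side" else 4
    p=cv2.resize(d[n][v:v+h,u:u+w],None,fx=4,fy=4,interpolation=cv2.INTER_CUBIC);out[:p.shape[0],x:x+400]=p;x+=400
p=cv2.resize(b[120:330,140:420],(400,160*0+160))
out[440:600,400:800]=p
cv2.imwrite("pics/c2.png",out)
E
```

```text
[17.01 -0.52 95.96] [-0.05  0.04  0.05] 9.85 F in bed [ 0.87  0.32 -0.94] [0.21 1.03 0.  ]
dist/row 6.9 deg/row 0.02
[[[-0.03,0.25,0.65],[-0.01,-0.01,0.01]],[[-0.03,0.25,0.65],[-0.01,-0.01,0.01]],[[-0.03,0.25,0.65],[-0.01,-0.01,0.01]],[[-0.03,0.25,0.65],[-0.01,-0.01,0.01]]]
```

View pics/c2.png

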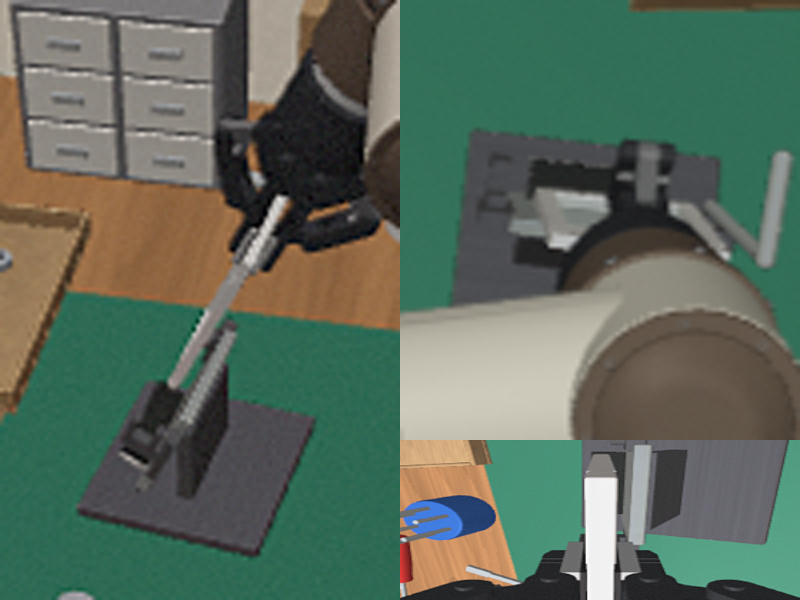

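c2: the plate is gripped upright, parallel to the bed and ahead of its face (side view), clear of the clip. In the wrist inset, its top strip starts near (600,478). I check that end against the in-hand model.

Run:
```python
from h import *
import cv2
np.set_printoptions(precision=1,suppress=True)
c=json.load(open("w5.json"));im=cv2.imread("pics/w5.png").astype(int)
from bench import arm
s=arm.read_state();Rp=R.from_quat(s["ee_rot"])*h._Rpt.inv() if 0 else None
import h
Rp=R.from_quat(s["ee_rot"])*h._Rpt.inv();p=s["position"]-Rp.apply(h._ppt)
for x in(-45,45):
  for y in(-4,4): print(x,y,proj(c,p+Rp.apply([x,y,140])))
g=im.sum(2)//3
print(list(zip(range(124,170,2),g[124:170:2,280])));print(g[190,262:300:2], g[190,262])
```

```text
-45 -4 [271.9 171. ]
-45 4 [295.1 171.3]
45 -4 [270.9 385. ]
45 4 [290.1 385.1]
[(124, np.int64(104)), (126, np.int64(105)), (128, np.int64(108)), (130, np.int64(104)), (132, np.int64(105)), (134, np.int64(107)), (136, np.int64(39)), (138, np.int64(98)), (140, np.int64(130)), (142, np.int64(130)), (144, np.int64(129)), (146, np.int64(127)), (148, np.int64(130)), (150, np.int64(126)), (152, np.int64(128)), (154, np.int64(129)), (156, np.int64(127)), (158, np.int64(126)), (160, np.int64(127)), (162, np.int64(129)), (164, np.int64(127)), (166, np.int64(125)), (168, np.int64(136))]
[115 112 116  78 247 240 240 240 241 241 242 241 241 242 232 100  54  77
 122] 115
```

The in-hand model agrees to within 1 mm. Lowering toward the ledge.

>>> drive_tool(deltas=[[[-0.03,0.22,1.0],[0,0,0]],[[-0.03,0.22,1.0],[0,0,0]],[[-0.02,0.22,1.0],[0,0,0]],[[0,0.22,1.0],[0,0,0]],[[0,0,1.0],[0,0,0]],[[0,0,0.8],[0,0,0]],[[0,0,0],[0,0,0]],[[0,0,0],[0,0,0]]])

```text
clock: 10.8
position: [541.5, -183.9, 167.4]
ee_rot: [-0.648, 0.731, -0.17, 0.134]
contact_force: [-0.0, -0.3, -1.7]
gripper_width: 7.3
grasp_force: 59.0
```

```bash
python3 chk.py 8 0 20 4
```

```text
[ 8.5  -1.1  38.15] [-0.08  0.04  0.05] 10.8 F in bed [-0.   -0.27 -1.74] [0.25 1.03 0.02]
dist/row 4.5 deg/row 0.03
[[[-0.04,0.01,0.45],[-0.02,-0.01,0.01]],[[-0.04,0.01,0.45],[-0.02,-0.01,0.01]],[[-0.04,0.01,0.45],[-0.02,-0.01,0.01]],[[-0.04,0.01,0.45],[-0.02,-0.01,0.01]]]
```

>>> drive_tool(deltas=[[[-0.04,0,0.2],[0,0,0]],[[-0.04,0,0.2],[0,0,0]],[[-0.04,0,0.2],[0,0,0]],[[0,0,0.2],[0,0,0]],[[0,0,0.2],[0,0,0]],[[0,0,0.2],[0,0,0]]])

```text
clock: 11.4
position: [546.6, -183.5, 156.5]
ee_rot: [-0.648, 0.731, -0.17, 0.134]
contact_force: [0.2, 0.4, -1.3]
gripper_width: 7.1
grasp_force: 59.0
```

>>> drive_tool(deltas=[[[0,0,0.2],[0,0,0]],[[0,0,0.2],[0,0,0]],[[0,0,0.2],[0,0,0]],[[0,0,0],[0,0,0]]])

```text
clock: 11.8
position: [548.9, -184.0, 150.8]
ee_rot: [-0.648, 0.731, -0.17, 0.134]
contact_force: [-0.5, 0.6, -1.8]
gripper_width: 7.3
grasp_force: 59.0
```

```bash
python3 chk.py 8 0 10 5
```

```text
[ 8.04 -0.28 20.03] [-0.06  0.03  0.04] 11.8 F in bed [-0.5   0.59 -1.81] [ 0.26  1.09 -0.02]
dist/row 2.0 deg/row 0.02
[[[-0.01,-0.0,0.2],[-0.01,-0.01,0.01]],[[-0.01,-0.0,0.2],[-0.01,-0.01,0.01]],[[-0.01,-0.0,0.2],[-0.01,-0.01,0.01]],[[-0.01,-0.0,0.2],[-0.01,-0.01,0.01]],[[-0.01,-0.0,0.2],[-0.01,-0.01,0.01]]]
```

>>> drive_tool(deltas=[[[0,0,0.15],[0,0,0]],[[0,0,0.15],[0,0,0]],[[0,0,0.15],[0,0,0]],[[0,0,0],[0,0,0]]])

```text
clock: 12.2
position: [550.8, -184.3, 146.9]
ee_rot: [-0.648, 0.731, -0.17, 0.134]
contact_force: [0.5, -0.3, -1.3]
gripper_width: 7.3
grasp_force: 59.0
```

>>> drive_tool(deltas=[[[0,0,0.1],[0,0,0]],[[0,0,0.1],[0,0,0]],[[0,0,0.1],[0,0,0]],[[0,0,0],[0,0,0]]])

```text
clock: 12.6
position: [552.1, -184.5, 144.3]
ee_rot: [-0.648, 0.731, -0.17, 0.134]
contact_force: [-0.5, -0.2, -3.1]
gripper_width: 7.2
grasp_force: 59.0
```

```bash
python3 chk.py
```

```text
[ 8.27 -0.39 12.74] [-0.08  0.03  0.04] 12.6 F in bed [-0.46 -0.2  -3.11] [0.2  1.06 0.03]
```

>>> drive_tool(deltas=[[[0,0,0.1],[0,0,0]],[[0,0,0.1],[0,0,0]],[[0,0,0],[0,0,0]]])

```text
clock: 12.9
position: [553.1, -184.6, 142.6]
ee_rot: [-0.648, 0.731, -0.17, 0.134]
contact_force: [-0.9, 0.6, -0.3]
gripper_width: 7.1
grasp_force: 59.2
```

>>> drive_tool(deltas=[[[0,0,0.1],[0,0,0]],[[0,0,0.1],[0,0,0]],[[0,0,0],[0,0,0]]])

```text
clock: 13.2
position: [553.9, -184.8, 141.0]
ee_rot: [-0.648, 0.73, -0.17, 0.134]
contact_force: [-1.6, 2.2, 1.4]
gripper_width: 6.8
grasp_force: 59.6
```

>>> drive_tool(deltas=[[[0,0,0.1],[0,0,0]],[[0,0,0.1],[0,0,0]],[[0,0,0],[0,0,0]]])

```text
clock: 13.5
position: [554.8, -185.0, 139.3]
ee_rot: [-0.648, 0.73, -0.17, 0.134]
contact_force: [-2.7, 1.6, 3.8]
gripper_width: 7.5
grasp_force: 60.1
```

```bash
python3 chk.py
```

```text
[ 8.75 -0.48  7.07] [-0.13  0.03  0.05] 13.5 F in bed [-2.71  1.59  3.84] [0.59 1.33 0.15]
```

The ledge is felt at about z = 10.5 mm. I ease up slightly and move toward the bed face.

>>> drive_tool(deltas=[[[0,0,-0.1],[0,0,0]],[[0,0.1,-0.05],[0,0,0]],[[0,0.1,0],[0,0,0]],[[0,0.1,0],[0,0,0]],[[0,0,0],[0,0,0]]])

```text
clock: 14.0
position: [552.4, -184.5, 140.0]
ee_rot: [-0.648, 0.73, -0.171, 0.135]
contact_force: [0.4, 0.3, 3.5]
gripper_width: 7.0
grasp_force: 59.6
```

>>> drive_tool(deltas=[[[0,0.1,0],[0,0,0]],[[0,0.1,0],[0,0,0]],[[0,0,0],[0,0,0]]])

```text
clock: 14.3
position: [549.9, -184.3, 138.6]
ee_rot: [-0.648, 0.73, -0.17, 0.135]
contact_force: [0.9, -0.0, 2.9]
gripper_width: 7.0
grasp_force: 59.8
```

```bash
python3 chk.py
```

```text
[ 4.13 -0.4   8.55] [-0.18  0.01  0.05] 14.3 F in bed [ 0.88 -0.05  2.91] [ 0.1  -0.14  0.03]
```

>>> drive_tool(deltas=[[[0,0.08,0],[0,0,0]],[[0,0,0],[0,0,0]]])

```text
clock: 14.5
position: [549.8, -184.2, 138.6]
ee_rot: [-0.648, 0.73, -0.171, 0.135]
contact_force: [3.0, -1.4, 3.3]
gripper_width: 7.1
grasp_force: 59.5
```

>>> drive_tool(deltas=[[[0,0.08,0],[0,0,0]],[[0,0,0],[0,0,0]]])

```text
clock: 14.7
position: [549.6, -184.2, 138.5]
ee_rot: [-0.647, 0.73, -0.171, 0.136]
contact_force: [4.3, -2.4, 3.6]
gripper_width: 7.0
grasp_force: 59.4
```

```bash
python3 chk.py
```

```text
[ 4.   -0.26  8.59] [-0.3  -0.01  0.04] 14.7 F in bed [ 4.31 -2.36  3.61] [-0.46 -1.13 -0.31]
```

Flush with the bed (x = 4 mm), with the weight on the ledge. Release.

>>> drive_tool(deltas=[[[0,-0.06,0],[0,0,0]],[[0,0,0],[0,0,0]]])

```text
clock: 14.9
position: [549.7, -184.2, 138.5]
ee_rot: [-0.647, 0.73, -0.17, 0.135]
contact_force: [4.1, -1.2, 3.2]
gripper_width: 7.0
grasp_force: 59.5
```

>>> drive_tool(deltas=[[[0,0,0],[0,0,0]],[[0,0,0],[0,0,0]],[[0,0,0],[0,0,0]],[[0,0,0],[0,0,0]]], claw=2.4)

```text
clock: 15.3
position: [547.2, -184.3, 136.6]
ee_rot: [-0.648, 0.731, -0.169, 0.133]
contact_force: [-0.6, 0.2, 0.2]
gripper_width: 23.7
grasp_force: 0.0
```

```bash
python3 chk.py; python3 -c "
from h import *
s=snap('w6')"
```

```text
[ 0.24 -0.8   7.87] [0.1  0.06 0.03] 15.3 F in bed [-0.63  0.25  0.21] [ 0.1   0.82 -0.05]
```

>>> drive_tool(deltas=[[[0,-0.35,0],[0,0,0]],[[0,0,-1.0],[0,0,0]],[[0,0,-1.5],[0,0,0]],[[0,0,-2.0],[0,0,0]],[[0,0,-3.0],[0,0,0]],[[0,0,-4.0],[0,0,0]],[[0,0,-4.0],[0,0,0]],[[0,0,0],[0,0,0]]])

```text
clock: 16.15
position: [488.4, -173.0, 287.3]
ee_rot: [-0.647, 0.729, -0.174, 0.139]
contact_force: [0.5, 0.8, 0.7]
gripper_width: 24.0
grasp_force: 0.0
```

Run:
```python
from h import *
from bench import arm
np.set_printoptions(precision=2,suppress=True)
s=arm.read_state();print(s["position"],s["contact_force"],s["joints"])
# plate top corner predictions on w7
c=snap("w7")
for y in(-45,45):
  for x in(0,8): print((x,y),proj(c,_o+_B.apply([x,y,149])) if 0 else "",end="")
import h
for y in(-45,45): print(y,[proj(c,h._o+h._B.apply([x,y,149])) for x in(0,8)])
import cv2
im=cv2.imread("pics/w7.png");g=im.min(2).astype(np.uint8);g[340:]=0
n,l,st_,ce=cv2.connectedComponentsWithStats((g>205).astype(np.uint8))
print(st_[1:][st_[1:,4]>150])
# peg grasp target
th=np.arccos((-72+62)/152);B=h._B
for xp in(52,):
  p=np.array([xp,-62+152*np.cos(th),60+152*np.sin(th)]);print(th,"peg world",h._o+B.apply(p))
```

```text
[ 488.42 -172.97  287.32] [0.51 0.8  0.74] [ 0.02 -0.05 -0.51  0.13 -0.67 -0.23]
(0, -45) (8, -45) (0, 45) (8, 45) -45 [array([296.37, 133.12]), array([286.37, 132.99])]
45 [array([293.71, 238.43]), array([284.56, 238.28])]
[[ 284  132   13  107 1099]]
1.6366333520891558 peg world [ 544.88 -263.47  240.52]
```

The plate top is seen at u 284–297, v 132–239 against a predicted 284.6–296.4, 133–238.4: centred and flush. Now the clip.

Run:
```python
from h import *
import h
l=h._B.apply([0,1,0])
plan([544,-263,292],tool([0,0,-1],l),12)
```

```text
dist/row 8.9 deg/row 7.76
[[[0.69,-0.53,0.19],[-1.74,1.58,7.39]],[[0.61,-0.62,0.19],[-1.74,1.58,7.39]],[[0.52,-0.7,0.19],[-1.74,1.58,7.39]],[[0.42,-0.76,0.18],[-1.74,1.58,7.39]],[[0.31,-0.81,0.17],[-1.74,1.58,7.39]],[[0.2,-0.85,0.15],[-1.74,1.58,7.39]],[[0.09,-0.87,0.13],[-1.74,1.58,7.39]],[[-0.03,-0.88,0.1],[-1.74,1.58,7.39]],[[-0.15,-0.87,0.07],[-1.74,1.58,7.39]],[[-0.26,-0.85,0.04],[-1.74,1.58,7.39]],[[-0.37,-0.81,0.01],[-1.74,1.58,7.39]],[[-0.47,-0.75,-0.03],[-1.74,1.58,7.39]]]
```

>>> drive_tool(deltas=[[[0.69,-0.53,0.19],[-1.74,1.58,7.39]],[[0.61,-0.62,0.19],[-1.74,1.58,7.39]],[[0.52,-0.7,0.19],[-1.74,1.58,7.39]],[[0.42,-0.76,0.18],[-1.74,1.58,7.39]],[[0.31,-0.81,0.17],[-1.74,1.58,7.39]],[[0.2,-0.85,0.15],[-1.74,1.58,7.39]],[[0.09,-0.87,0.13],[-1.74,1.58,7.39]],[[-0.03,-0.88,0.1],[-1.74,1.58,7.39]],[[-0.15,-0.87,0.07],[-1.74,1.58,7.39]],[[-0.26,-0.85,0.04],[-1.74,1.58,7.39]],[[-0.37,-0.81,0.01],[-1.74,1.58,7.39]],[[-0.47,-0.75,-0.03],[-1.74,1.58,7.39]]], claw=4)

```text
clock: 17.4
position: [543.6, -263.0, 285.8]
ee_rot: [0.065, 0.998, 0.001, -0.006]
contact_force: [-0.3, 0.4, -0.1]
gripper_width: 40.1
grasp_force: 0.0
```

Run:
```python
from h import *
import h,cv2
from bench import arm
np.set_printoptions(precision=2,suppress=True)
l=h._B.apply([0,1,0])
s=arm.read_state();print(s["position"],s["ee_rot"],s["joints"])
plan([544,-263,292],tool([0,0,-1],l),3)
```

```text
[ 543.6  -263.02  285.82] [ 0.07  1.    0.   -0.01] [-0.18  0.32  0.05  0.   -1.31 -1.52]
dist/row 2.1 deg/row 0.23
[[[-0.01,0.0,-0.21],[0.01,-0.21,-0.08]],[[-0.01,0.0,-0.21],[0.01,-0.21,-0.08]],[[-0.01,0.0,-0.21],[0.01,-0.21,-0.08]]]
```

Run:
```python
from h import *
import h,cv2
np.set_printoptions(precision=1,suppress=True,linewidth=200)
c=snap("w8");im=cv2.imread("pics/w8.png").astype(int)
th=np.arccos(-10/152)
for x in(30,52,64):
    p=h._o+h._B.apply([x,-72,60+152*np.sin(th)]);u,v=proj(c,p);print(x,u,v)
    r=im[int(round(v)),int(u)-24:int(u)+26:2];print((r.max(1)-r.min(1)),r.mean(1).astype(int))
u,v=proj(c,h._o+h._B.apply([52,-72,60+152*np.sin(th)]))
col=im[int(v)-60:int(v)+70:5,int(round(u))];print(col.mean(1).astype(int),(col.max(1)-col.min(1)))
```

```text
30 279.616028551076 201.20970269390466
[76 77 75 73 75 76 77 77 77 44  5  3  3  1 12 12 12  5  2  4  5  1  3  6  5] [117 117 115 116 118 118 116 114 118  88  52 131 170 194 209 210 209 203 179 106 102  73  70  66 115]
52 279.736806280617 237.6114967526792
[75 76 74 76 76 75 78 75 74 76 72  6  1  3 10 10 12  5  2 57 78 75 76 76 77] [113 113 114 116 113 117 114 117 116 115  98 129 169 197 208 211 209 203 184 120 115 118 116 116 116]
64 279.80436719590716 257.97401337028407
[76 77 75 78 76 76 75 74 75 75 68  4  2  2 10 13 14  7  2 41 77 77 77 77 79] [114 116 113 112 114 115 114 115 116 113 109 124 168 194 208 208 209 204 184 128 115 116 117 112 114]
[184 183 182 183 183 183 183 184 184 183 183 181 181 182 182 184 183 182 188 163 115 113 111 112 113  83] [ 2  3  4  2  3  1  4  3  3  1  1  3  1  1  3  3  2  2  6  3 75 76 76 77 84 42]
```

The peg is centred about 3 mm further toward +y than predicted, and its end is where expected. Adjust, descend, grip it.

>>> drive_tool(deltas=[[[0,0.3,1.0],[0,-0.6,-0.2]],[[0,0,1.5],[0,0,0]],[[0,0,1.5],[0,0,0]],[[0,0,1.5],[0,0,0]],[[0,0,0.9],[0,0,0]],[[0,0,0],[0,0,0]]])

```text
clock: 18.05
position: [543.0, -259.9, 221.1]
ee_rot: [0.061, 0.998, -0.001, -0.001]
contact_force: [-0.4, -0.1, -0.1]
gripper_width: 39.7
grasp_force: 0.0
```

>>> drive_tool(deltas=[[[0,0,0],[0,0,0]],[[0,0,0],[0,0,0]],[[0,0,0],[0,0,0]],[[0,0,0],[0,0,0]],[[0,0,0],[0,0,0]]], claw=0.6)

```text
clock: 18.55
position: [544.5, -260.5, 224.3]
ee_rot: [0.061, 0.998, -0.001, 0.002]
contact_force: [0.1, 0.3, 3.0]
gripper_width: 8.2
grasp_force: 58.6
```

```bash
cat > arc.py <<'E'
from h import *
import h,sys
from bench import arm
np.set_printoptions(precision=2,suppress=True)
s=arm.read_state();Rt=R.from_quat(s["ee_rot"])
g=s["position"]-Rt.apply([0,0,19]);b=h._B.inv().apply(g-h._o)
th=np.arctan2(b[2]-60,b[1]+62);r=np.hypot(b[2]-60,b[1]+62)
print("clock",s["clock"],"bed",b,"th",th,"r",r,"w",s["gripper_width"],"F",s["contact_force"],s["joints"])
t1=float(sys.argv[1]);n=int(sys.argv[2]);r1=float(sys.argv[3]) if len(sys.argv)>3 else r
T=np.linspace(th,t1,n+1);Rr=np.linspace(r,r1,n+1);P=np.c_[np.full(n+1,b[0]),-62+Rr*np.cos(T),60+Rr*np.sin(T)]
d=np.diff([Rt.inv().apply(h._B.apply(p)) for p in P],axis=0)/10
print(str([[[float(x) for x in q.round(2)],[0,0,0]] for q in d]).replace(" ",""))
E
python3 arc.py 0.9 12
```

```text
clock 18.55 bed [ 52.41 -69.04 214.52] th 1.6163122963742715 r 154.6837402406959 w 8.221741537268166 F [0.1  0.3  2.98] [-0.18  0.35 -0.06  0.   -1.15 -1.52]
[[[0.0,0.92,-0.02],[0,0,0]],[[-0.02,0.92,0.03],[0,0,0]],[[-0.04,0.92,0.08],[0,0,0]],[[-0.07,0.91,0.13],[0,0,0]],[[-0.09,0.9,0.18],[0,0,0]],[[-0.11,0.89,0.23],[0,0,0]],[[-0.13,0.87,0.28],[0,0,0]],[[-0.15,0.85,0.33],[0,0,0]],[[-0.18,0.83,0.37],[0,0,0]],[[-0.2,0.8,0.42],[0,0,0]],[[-0.22,0.77,0.46],[0,0,0]],[[-0.23,0.74,0.5],[0,0,0]]]
```

>>> drive_tool(deltas=[[[0,0.92,-0.02],[0,0,0]],[[-0.02,0.92,0.03],[0,0,0]],[[-0.04,0.92,0.08],[0,0,0]],[[-0.07,0.91,0.13],[0,0,0]]])

```text
clock: 18.95
position: [550.2, -223.6, 222.1]
ee_rot: [0.061, 0.998, -0.002, 0.002]
contact_force: [-1.5, -3.1, 3.5]
gripper_width: 8.3
grasp_force: 58.3
```

```bash
python3 arc.py 0.75 12 153
```

```text
clock 18.95 bed [ 52.36 -31.75 212.11] th 1.3745018722252313 r 155.08814584223032 w 8.337953870279678 F [-1.54 -3.08  3.47] [-0.11  0.34 -0.09  0.   -1.14 -1.58]
[[[-0.09,0.78,0.17],[0,0,0]],[[-0.1,0.77,0.21],[0,0,0]],[[-0.12,0.76,0.25],[0,0,0]],[[-0.13,0.74,0.28],[0,0,0]],[[-0.15,0.72,0.32],[0,0,0]],[[-0.17,0.7,0.35],[0,0,0]],[[-0.18,0.68,0.38],[0,0,0]],[[-0.19,0.66,0.41],[0,0,0]],[[-0.21,0.63,0.44],[0,0,0]],[[-0.22,0.6,0.47],[0,0,0]],[[-0.23,0.58,0.5],[0,0,0]],[[-0.25,0.55,0.53],[0,0,0]]]
```

Moving well with low forces. Continue.

>>> drive_tool(deltas=[[[-0.09,0.78,0.17],[0,0,0]],[[-0.1,0.77,0.21],[0,0,0]],[[-0.12,0.76,0.25],[0,0,0]],[[-0.13,0.74,0.28],[0,0,0]],[[-0.15,0.72,0.32],[0,0,0]],[[-0.17,0.7,0.35],[0,0,0]],[[-0.18,0.68,0.38],[0,0,0]],[[-0.19,0.66,0.41],[0,0,0]],[[-0.21,0.63,0.44],[0,0,0]],[[-0.22,0.6,0.47],[0,0,0]],[[-0.23,0.58,0.5],[0,0,0]],[[-0.25,0.55,0.53],[0,0,0]]])

```text
clock: 20.15
position: [581.3, -144.8, 177.7]
ee_rot: [0.061, 0.998, -0.001, 0.003]
contact_force: [5.6, -1.5, 1.5]
gripper_width: 8.1
grasp_force: 62.3
```

```bash
python3 arc.py 0.12 12 153
```

```text
clock 20.15 bed [ 52.55  50.34 163.04] th 0.7422495601594494 r 152.43563739940868 w 8.076184197425878 F [ 5.55 -1.49  1.53] [ 0.03  0.38 -0.14  0.   -1.04 -1.72]
[[[-0.25,0.52,0.54],[0,0,0]],[[-0.26,0.49,0.56],[0,0,0]],[[-0.27,0.46,0.59],[0,0,0]],[[-0.28,0.42,0.61],[0,0,0]],[[-0.29,0.39,0.63],[0,0,0]],[[-0.3,0.35,0.64],[0,0,0]],[[-0.3,0.32,0.66],[0,0,0]],[[-0.31,0.28,0.67],[0,0,0]],[[-0.32,0.24,0.69],[0,0,0]],[[-0.32,0.2,0.7],[0,0,0]],[[-0.32,0.16,0.71],[0,0,0]],[[-0.33,0.12,0.71],[0,0,0]]]
```

>>> drive_tool(deltas=[[[-0.25,0.52,0.54],[0,0,0]],[[-0.26,0.49,0.56],[0,0,0]],[[-0.27,0.46,0.59],[0,0,0]],[[-0.28,0.42,0.61],[0,0,0]],[[-0.29,0.39,0.63],[0,0,0]],[[-0.3,0.35,0.64],[0,0,0]],[[-0.3,0.32,0.66],[0,0,0]],[[-0.31,0.28,0.67],[0,0,0]],[[-0.32,0.24,0.69],[0,0,0]],[[-0.32,0.2,0.7],[0,0,0]],[[-0.32,0.16,0.71],[0,0,0]]])

```text
clock: 21.25
position: [617.3, -112.0, 107.1]
ee_rot: [0.062, 0.998, -0.001, 0.002]
contact_force: [3.9, -3.8, 3.2]
gripper_width: 7.8
grasp_force: 63.2
```

```bash
python3 arc.py 0 10 152.5
```

```text
clock 21.25 bed [51.36 87.45 85.7 ] th 0.17032742390848976 r 151.64460677544574 w 7.754848484889781 F [ 3.87 -3.82  3.15] [ 0.08  0.49 -0.15  0.   -0.92 -1.78]
[[[-0.11,0.05,0.23],[0,0,0]],[[-0.11,0.05,0.23],[0,0,0]],[[-0.11,0.04,0.23],[0,0,0]],[[-0.11,0.04,0.23],[0,0,0]],[[-0.11,0.03,0.23],[0,0,0]],[[-0.11,0.03,0.23],[0,0,0]],[[-0.11,0.02,0.23],[0,0,0]],[[-0.11,0.02,0.23],[0,0,0]],[[-0.11,0.02,0.24],[0,0,0]],[[-0.11,0.01,0.24],[0,0,0]]]
```

>>> drive_tool(deltas=[[[-0.11,0.05,0.23],[0,0,0]],[[-0.11,0.05,0.23],[0,0,0]],[[-0.11,0.04,0.23],[0,0,0]],[[-0.11,0.04,0.23],[0,0,0]],[[-0.11,0.03,0.23],[0,0,0]],[[-0.11,0.03,0.23],[0,0,0]],[[-0.11,0.02,0.23],[0,0,0]],[[-0.11,0.02,0.23],[0,0,0]],[[0,0,0],[0,0,0]]])

```text
clock: 22.15
position: [625.8, -111.0, 88.4]
ee_rot: [0.061, 0.998, -0.001, 0.001]
contact_force: [4.6, -5.6, 0.1]
gripper_width: 8.4
grasp_force: 61.6
```

>>> drive_tool(deltas=[[[-0.11,0.02,0.23],[0,0,0]],[[-0.11,0.02,0.23],[0,0,0]],[[0,0,0],[0,0,0]]])

```text
clock: 22.45
position: [627.5, -111.2, 84.9]
ee_rot: [0.061, 0.998, -0.002, 0.0]
contact_force: [1.7, -5.6, 6.1]
gripper_width: 7.8
grasp_force: 62.1
```

```bash
python3 arc.py -0.03 3
```

```text
clock 22.45 bed [51.1  89.5  61.31] th 0.008650605357629319 r 151.50771055488812 w 7.817567871630843 F [ 1.69 -5.62  6.13] [ 0.08  0.53 -0.14  0.   -0.89 -1.78]
[[[-0.08,0.0,0.18],[0,0,0]],[[-0.08,-0.0,0.18],[0,0,0]],[[-0.08,-0.0,0.18],[0,0,0]]]
```

>>> drive_tool(deltas=[[[-0.08,0,0.18],[0,0,0]],[[0,0,0],[0,0,0]]])

```text
clock: 22.65
position: [627.6, -111.3, 84.6]
ee_rot: [0.061, 0.998, -0.002, -0.0]
contact_force: [-2.7, -4.7, 13.5]
gripper_width: 7.7
grasp_force: 62.9
```

>>> drive_tool(deltas=[[[-0.08,0,0.18],[0,0,0]],[[0,0,0],[0,0,0]]])

```text
clock: 22.85
position: [627.7, -111.3, 84.4]
ee_rot: [0.061, 0.998, -0.002, -0.001]
contact_force: [-6.9, -2.6, 21.1]
gripper_width: 8.2
grasp_force: 63.7
```

```bash
python3 arc.py -0.03 3
```

```text
clock 22.85 bed [51.16 89.51 60.74] th 0.004872506606187129 r 151.5113631437322 w 8.20462238246236 F [-6.9  -2.65 21.15] [ 0.08  0.54 -0.14  0.01 -0.89 -1.78]
[[[-0.07,0.0,0.16],[0,0,0]],[[-0.07,-0.0,0.16],[0,0,0]],[[-0.07,-0.0,0.16],[0,0,0]]]
```

Stiff stop reached at θ≈0.005 with 21 N, so the bar is home. Release and withdraw upward.

>>> drive_tool(deltas=[[[0,0,0],[0,0,0]],[[0,0,0],[0,0,0]],[[0,0,0],[0,0,0]],[[0,0,0],[0,0,0]]], claw=2.4)

```text
clock: 23.25
position: [628.7, -109.8, 79.7]
ee_rot: [0.061, 0.998, -0.001, -0.0]
contact_force: [0.2, 0.1, -0.7]
gripper_width: 23.8
grasp_force: 0.0
```

>>> drive_tool(deltas=[[[0,0,-1.0],[0,0,0]],[[0,0,-1.5],[0,0,0]],[[0,0,-2],[0,0,0]],[[0,0,-3],[0,0,0]],[[0,0,-4],[0,0,0]],[[0,0,-4],[0,0,0]],[[0,0,-4],[0,0,0]],[[0,0,-4],[0,0,0]],[[0,0,0],[0,0,0]],[[0,0,0],[0,0,0]]])

```text
clock: 24.25
position: [629.4, -109.3, 317.9]
ee_rot: [0.061, 0.998, -0.001, 0.003]
contact_force: [-0.1, 0.5, -1.2]
gripper_width: 24.0
grasp_force: 0.0
```

Run:
```python
from h import *
import h,cv2
from bench import arm,get_image
s=arm.read_state();print(s["position"],s["contact_force"])
c=snap("w9");b=cv2.imread("pics/w9.png")
P=lambda *q:proj(c,h._o+h._B.apply(q)).round(1)
for q in((16,-62,60),(16,90,60),(68,90,60),(8,-45,149),(8,45,149),(16,63,60)): print(q,P(*q))
d=get_image("side")["img"][:,:,::-1]
out=np.zeros((600,800,3),np.uint8)
u=int(P(16,0,90)[0]);v=int(P(16,0,90)[1]);u0=max(u-130,0);v0=max(v-110,0);print(u0,v0)
p=cv2.resize(b[v0:v0+200,u0:u0+250],None,fx=2.0,fy=2.0,interpolation=cv2.INTER_CUBIC);out[:p.shape[0],:p.shape[1]]=p
p=cv2.resize(d[110:350,180:320],(300,514),interpolation=cv2.INTER_CUBIC);out[:514,500:800]=p
cv2.imwrite("pics/fin.png",out)
```

```text
[ 629.36116808 -109.29903697  317.88281366] [-0.13174942  0.4709119  -1.168465  ]
(16, -62, 60) [139.  142.1]
(16, 90, 60) [279.  142.7]
(68, 90, 60) [278.7 189.8]
(8, -45, 149) [115.9  97.8]
(8, 45, 149) [224.5  98.4]
(16, 63, 60) [254.1 142.6]
58 22
```

View pics/fin.png

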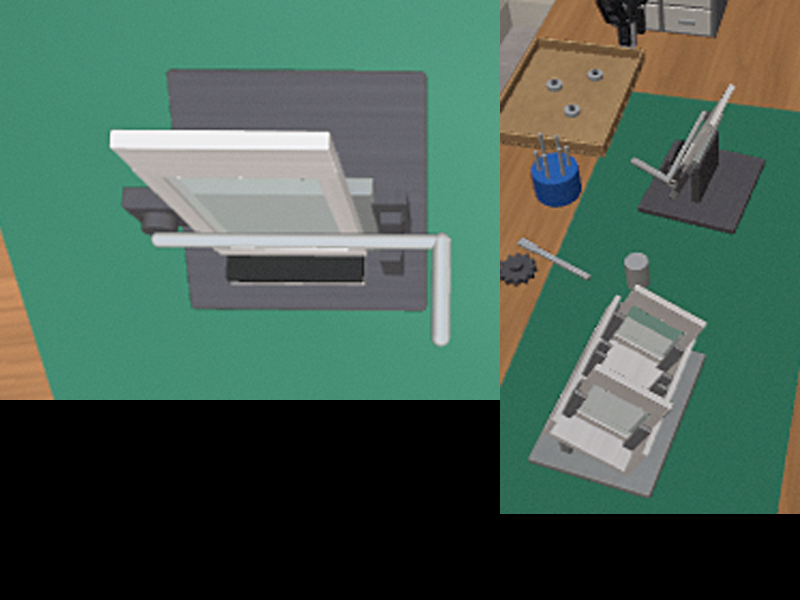

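Final view: the plate is flat and centred, with its top at (112–330,142). The bar lies at row 240 in the catch (predicted 241), with the peg at (441,240–345). Both short plates and the bystanders are in place. Handing in.

```bash
python3 -c "
from bench import arm
print(arm.job_done())"
```

```text
the job is handed in; nothing more can be done
None
```

I set the tall plate flat and centred on the stand's ledge, closed the clip fully into its catch, left both short plates in the rack, and handed the job in at about 24 s (the hand-in gave no verdict).

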